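Count to the third gap and push the nut in

ROBOT

A 7-joint arm with a two-finger parallel gripper is mounted at the origin on the work surface. World frame = base frame: x ahead of the robot, y to its left, z up, the work surface at z = 0. Lengths are in m, angles in degrees, forces in N, time in s.
With the tool pointing down it reaches from about 0.35 to 0.9 m from the base axis. Payload 19.9 kg.
Tool frame: the origin (TCP) lies on the centre line of the jaws, within the pads' length; the fingertips stand 8 mm ahead of it and the grasp point (between the pads) lies 11 mm behind it; z points along the fingers, y is the line along which they close (so a half turn about z gives the same grasp; the last joint's range is limited). The gripper opens to 85 mm and grips with 20 to 120 N. Pads are 22 mm wide; open, the fingers measure 114 mm over their backs; the gripper's body (76 mm by 85 mm) begins 54 mm behind the grasp point. The pads swing forward as they close: fully open they stand 13 mm farther back than shut.
Start: joints at [62.366, 23.915, -0.59, 92.452, 0.269, 63.638, -3.037], TCP at [0.267, -0.565, 0.214] pointing down, gripper open.
Joint ranges: [-161.28, 161.28], [-22.2, 115.67], [-73.04, 71.86], [3.21, 147.25], [-68.34, 248.33], [10.77, 114.83], [-161.83, 161.83]. Speed limits (degrees/s): [108.29, 108.29, 136.94, 136.94, 172.46, 172.46, 172.46].

INTERFACE

Orientations are given as [roll, pitch, yaw] about the fixed x, y, z axes, in that order (R = Rz(yaw) Ry(pitch) Rx(roll)).
In Python, from station import robot gives the robot as it stands. Calls block until the motion is done:
- robot.move_pose(position, orientation): joint-space move of the TCP to a pose.
- robot.move_linear(position, velocity=0.15, attitude=None): straight line of the TCP; attitude=None keeps the orientation; velocity is the mean speed in m/s.
- robot.set_joints(angles): joint-space move.
- robot.command_gripper(opening, effort=None): opening from 0.0 (shut) to 1.0 (fully open); effort is the grip in N (None keeps the last); returns when the fingers have stopped.
- robot.pause(seconds).
- robot.inverse_kinematics(position, orientation): joint angles nearest the present ones, or None.
- robot.state(): the state.
- robot.snapshot(name): name is "side" or "top"; returns a dict with "color" (480x640x3 uint8, red, green, blue), "depth" (480x640 float32, m along the optical axis (not along the pixel's ray), 0 where there is no reading), "camera_matrix" (3x3 intrinsics, pixels), "R" (3x3) and "t" (3): a world point X has camera coordinates R X + t. Camera axes: x right, y down, z forward; pixel columns grow to the right and rows downward; lengths in m; the calibration is good to about 2 mm. A picture is of the moment at which its call begins.
A pose or a line that the arm cannot do raises robot.PlanningError and nothing moves.
- robot.finish_job(): hands the job in; it is judged then, once.
The state is a dict: "time": time; "joints": joint angles; "joint_vel": joint speeds; "effort": joint torques, N m; "eef_pos": TCP position; "tool_rot": TCP orientation; "force": force on the tool from outside, world axes, zero at the start; "torque": the same for the moment, N m; "gripper_width": opening from 0.0 (shut) to 1.0 (fully open); "gripper_force": force on a finger pad.
Only numpy, scipy, OpenCV 4.12 (cv2) and the standard library are available. Lean on these libraries where they do the work, as an engineer would, in place of code of your own. Each camera call takes 0.05 s, during which the arm holds its last target. There are 200 camera calls.

TASK

The sorting rack on the bench has six gaps. With one fingertip (or the shut fingers) on the sprung rail along its back, count them off from the end where the tall post stands, touching the rail above the first, then the second, then the third gap; after that push the big hexagon nut along the bench into that third gap until the whole nut is inside. Only push the nut, never lift or tip it, and leave the pan, the socket and the two spacers where they are.

Things in the scene. Friction and masses are not known exactly. Their poses are not given: they have to be found in the camera images.
- rack: Low divider rack fixed to the bench, mouths to the robot. Origin on the bench at its middle; x points into the gaps, y along the rack to the left. Seven dividers 6 mm thick, 38 mm high leave six gaps 52 mm clear, centred at y = 145, 87, 29, -29, -87, -145 mm. Mouths at x = -40 mm, back wall (36 mm high) at x = 30 to 42 mm. The gaps have no floor: the bench runs straight in
- rail: The sprung rail above the rack's back wall. Origin in the middle of its flat top, axes as the rack's. One straight aluminium strip 348 mm long, 22 mm wide, at x = 36 mm in the rack's frame, top 58 mm above the bench. Pressed down it sinks up to 10 mm (about 2 N to start, 8 N at the bottom) and springs back. Above a gap means at that gap's y, within 29 mm
- tall_post: Fixed steel post with a ball top, 93 mm high, 26 mm foot; it stands beside one end of the rack, at y = +205 or -205 mm in the rack's frame (which end varies), x = 0. The gaps are counted from this end. Origin in the centre of its foot
- short_stud: Fixed short steel stud, 24 mm high, beside the other end of the rack. Origin in the centre of its foot
- nut: Large loose steel hexagon nut lying flat on the bench in front of the mouths, 36 mm across flats, 42 mm across corners, 22 mm high, open hole about 24 mm, 0.08 to 0.15 kg. Origin in the centre of its underside, z up, x normal to a flat. It starts with its centre 45 to 70 mm in front of the mouths, up to 100 mm to either side of the rack's middle
- spacer_a: Loose round steel spacer ring, 36 mm diameter, 16 mm high, lying in the leftmost gap; leave it. Origin in the centre of its underside
- spacer_b: Loose round steel spacer ring, 36 mm diameter, 16 mm high, lying in the rightmost gap; leave it. Origin in the centre of its underside
- socket: Loose deep wrench socket standing upright on the bench, 34 mm diameter, 75 mm high; leave it. Origin in the centre of its underside
- pan: Loose round foil pan of small nuts, 140 mm across the rim, 52 mm high; leave it. Origin in the centre of its underside
There are look-alikes about, which are no part of the job. What is shaped like the nut but black or blue is not meant.

How it is judged:
By the outcome, as a careful person would: the job done as asked, in the order asked, and still so for the second after the job is handed in, with the robot touching nothing.
It also fails if it takes over 56 s, if anything falls off the work surface, if the arm or the gripper's body presses on something with over 40 N, if the wrist force passes 120 N, or if a joint passes its speed limit or range.

## Working session

There is one attempt and no reset: what is moved stays moved. The work goes in short steps, each a Python script; the robot and the scene stay as the last script left them, time stands still between calls to the robot, and variables do not carry over. Pictures are saved under pics/ and viewed, at most 10 in all, crops included, and the job is handed in when it is done.

```bash
mkdir -p pics; python3 - <<'E'
from station import robot
import cv2,numpy as np
for n in("top","side"):
    s=robot.snapshot(n); cv2.imwrite(f"pics/{n}0.png",s["color"][:,:,::-1]); np.savez(f"pics/{n}0.npz",**s)
    print(n,s["camera_matrix"].round(1).tolist(),(-s["R"].T@s["t"]).round(3),s["R"].round(3).tolist())
st=robot.state();print(st["time"],st["eef_pos"],st["tool_rot"],st["force"])
E
```

```text
top [[510.5, 0.0, 318.5], [0.0, 510.5, 239.0], [0.0, 0.0, 1.0]] [0.37  0.04  0.974] [[-0.025, -0.999, -0.025], [-0.985, 0.029, -0.169], [0.17, 0.02, -0.985]]
side [[527.6, 0.0, 315.3], [0.0, 527.6, 237.2], [0.0, 0.0, 1.0]] [ 0.411 -0.66   0.648] [[0.983, -0.18, -0.013], [-0.124, -0.624, -0.771], [0.131, 0.76, -0.636]]
0.1 [ 0.26652463 -0.56496618  0.21374442] [-1.79939265e+02  4.97804676e-03  2.52564271e+01] [ 0.61944215 -0.02997429  0.38579988]
```

View pics/top0.png

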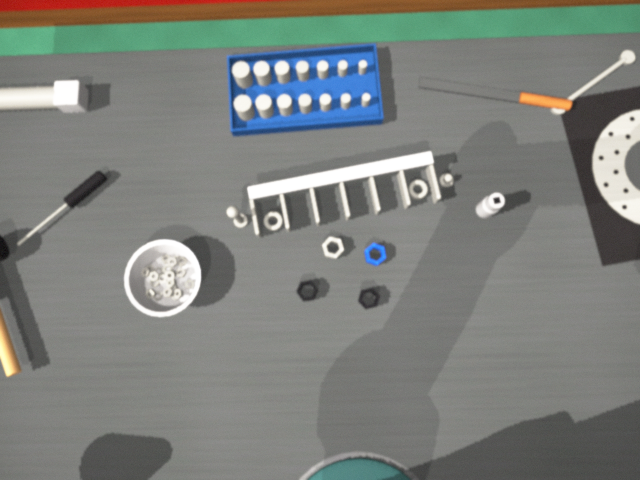

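View pics/side0.png

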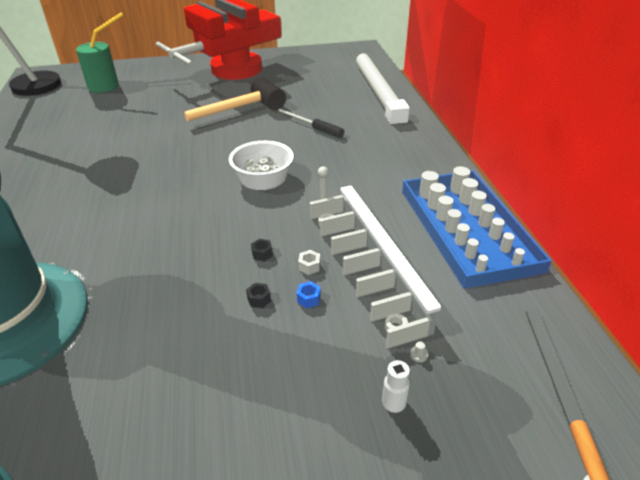

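The top view shows the tall post at (235,215), at the rack's left (+y) end. The short stud is at (447,178), so gap 3 is the third from the left. In the top view, these could be taken for the nut:
- steel nut at (333,247): this is the one I want
- blue nut at (375,253)
- black nuts at (307,290) and (369,297)
- spacers at (273,220) and (419,188)

Next I measure positions and check the choice in a crop.

```bash
cat > h.py <<'E'
import cv2,numpy as np
def ray(s,uv,z):
    uv=np.atleast_2d(np.asarray(uv,float))
    K,R,t=s["camera_matrix"],s["R"],s["t"]; c=-R.T@t
    d=np.c_[uv,np.ones(len(uv))]@np.linalg.inv(K).T@R
    return (c+d*((z-c[2])/d[:,2])[:,None])[:,:2]
def blobs(s,thr=150,box=(0,0,640,480)):
    c=s["color"].astype(int); m=((c.min(2)>thr)&(c.max(2)-c.min(2)<40)).astype(np.uint8)
    x0,y0,x1,y1=box; k=np.zeros_like(m);k[y0:y1,x0:x1]=m[y0:y1,x0:x1]
    return cv2.findContours(k,cv2.RETR_EXTERNAL,cv2.CHAIN_APPROX_NONE)[0],k
def nut(s,box,z=.022,thr=150):
    cs,_=blobs(s,thr,box); c=max(cs,key=cv2.contourArea)[:,0,:]
    h=ray(s,c,z); (ctr,r)=cv2.minEnclosingCircle(h.astype(np.float32)*1000)
    return np.array(ctr)/1000,r,h
E
python3 - <<'E'
from h import *
T=dict(np.load("pics/top0.npz"));S=dict(np.load("pics/side0.npz"))
for n,s,b,nb in(("top",T,(245,145,440,200),(315,232,350,264)),("side",S,(338,183,442,312),(295,246,325,277))):
    for thr in(170,215,):
        cs,_=blobs(s,thr,b); c=max(cs,key=cv2.contourArea)[:,0,:]
        h=ray(s,c,.058)*1000; (ct,wh,a)=cv2.minAreaRect(h.astype(np.float32)); print(n,thr,"rail",np.round(ct,1),np.round(wh,1),round(a,2))
    for thr in (130,170):
        ctr,r,h=nut(s,nb,thr=thr); print("nut",ctr.round(4),round(r,1), (h.min(0)+h.max(0))/2)
    x=[s["color"][nb[1]-40:nb[3]+60,nb[0]-90:nb[2]+100,::-1]]; cv2.imwrite(f"pics/c_{n}.png",cv2.resize(x[0],None,fx=3,fy=3,interpolation=2))
print(ray(T,(240,221),0),ray(T,(231,211),.088),"sock",ray(T,(496,198),.075),"pan",ray(T,(163,277),.052))
for p in((375,253),(307,290),(369,297)):print(p,ray(T,p,.022))
E
```

```text
top 170 rail [647.2  11.4] [354.7  92.1] 88.18
top 215 rail [619.9  11.2] [ 82.5 348.6] 9.23
nut [0.5171 0.0348] 43.6 [0.51708765 0.03529283]
nut [0.5175 0.0338] 21.2 [0.51700602 0.03366226]
side 170 rail [641.8  14.6] [ 41.4 356.3] 9.64
side 215 rail [648.3  16.4] [ 25.2 351.4] 9.47
nut [0.5082 0.0325] 38.4 [0.5178745  0.03211875]
nut [0.5187 0.0352] 21.4 [0.51860459 0.03433813]
[[0.57794553 0.2126591 ]] [[0.57789265 0.21321031]] sock [[ 0.59000479 -0.26199474]] pan [[0.4668969  0.34428637]]
(375, 253) [[ 0.50409962 -0.0457515 ]]
(307, 290) [[0.43827566 0.08350534]]
(369, 297) [[ 0.4222335  -0.03105259]]
```

View pics/c_top.png

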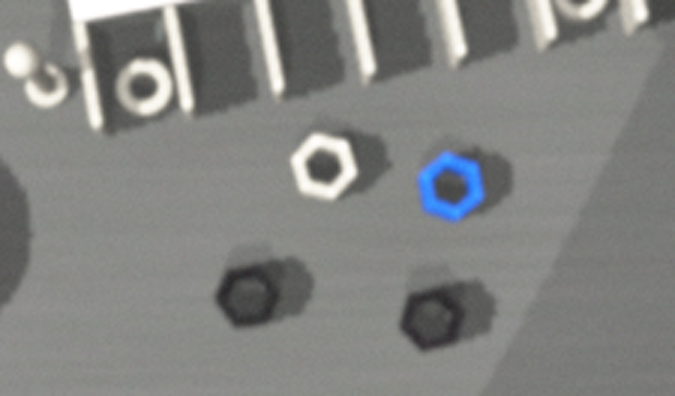

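The crop confirms the steel nut at crop (323,166), in front of gap 3, which lies between the dividers at 275 and 365. The blue and black look-alikes sit clearly apart from it. The rail fit gives a rack yaw of 9.5°, and the post position agrees with that. Now I touch the rail.

```bash
cat >> h.py <<'E'
YAW=9.47; a=np.radians(YAW); Rk=np.array([[np.cos(a),-np.sin(a)],[np.sin(a),np.cos(a)]])
O=np.array([.6483,.0164])-Rk@[.036,0]
def W(x,y,z): return [*(O+Rk@[x,y]),z]      # rack frame -> world
def L(p): return (np.asarray(p)-O)@Rk        # world xy -> rack frame
E
python3 - <<'E'
from h import *
from station import robot
T=dict(np.load("pics/top0.npz"))
ctr,r,h=nut(T,(315,232,350,264),thr=170); l=(h-ctr)@Rk
an=np.arctan2(l[:,1],l[:,0]); ra=np.hypot(*l.T)
print("nut rack",L(ctr).round(4),"corner angle in rack",np.degrees(np.angle(np.sum((ra-ra.mean())*np.exp(1j*6*an)))/6).round(1))
robot.command_gripper(0.0)
ori=[180,0,YAW]
robot.move_pose(W(.036,.145,.16),ori)
for y in(.145,.087,.029):
    robot.move_linear(W(.036,y,.085),.15); f0=robot.state()["force"][2]
    for z in(.066,.063,.061):
        robot.move_linear(W(.036,y,z),.06); s=robot.state(); f=s["force"][2]-f0
        print(y,z,np.round(s["eef_pos"],4),round(f,2))
        if f>3.5:break
    if y==.029: v=robot.snapshot("side"); cv2.imwrite("pics/rail3.png",v["color"][120:360,230:550,::-1].repeat(2,0).repeat(2,1))
    robot.move_linear(W(.036,y,.085),.15)
print(robot.state()["time"])
E
```

```text
nut rack [-0.0901  0.0387] corner angle in rack 6.6
0.145 0.066 [0.6243 0.1594 0.0658] 0.26
0.145 0.063 [0.6244 0.1594 0.063 ] 0.13
0.145 0.061 [0.6244 0.1594 0.0609] 0.14
0.087 0.066 [0.6337 0.1025 0.0655] -1.01
0.087 0.063 [0.634  0.1023 0.063 ] -0.36
0.087 0.061 [0.6339 0.1021 0.0609] 0.19
0.029 0.066 [0.6433 0.0454 0.0656] -0.09
0.029 0.063 [0.6435 0.045  0.063 ] 0.94
0.029 0.061 [0.6435 0.045  0.0609] -0.36
9.3083
```

View pics/rail3.png

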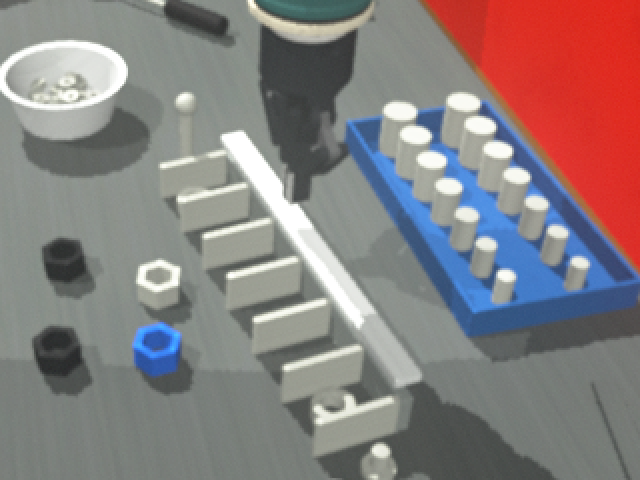

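The shut fingers end at about (290,200) in the crop, near the rail, but there was no pressing force. I check where the tip really is before pressing again.

```bash
python3 - <<'E'
from h import *
from station import robot
s=robot.state();print(s["gripper_width"],s["eef_pos"],s["tool_rot"],s["force"])
robot.move_linear(W(.036,.029,.061),.1)
S=robot.snapshot("side"); robot.move_linear(W(.036,.029,.085),.15)
def px(X):
    c=S["R"]@np.array(X)+S["t"]; p=S["camera_matrix"]@c; return (p[:2]/p[2]).round(0),c[2].round(3)
e=s["eef_pos"]
for z in(.053,.058,.061,.08):print("tip",z,px([*W(.036,.029,0)[:2],z]))
im=S["color"][160:260,310:430,::-1].copy()
im=cv2.resize(im,None,fx=6,fy=6,interpolation=2)
for y in(.116,.058,.0):
    u=px(W(.036,y,.058))[0]; cv2.circle(im,tuple(int(q) for q in (u-[310,160])*6),4,(0,255,0),-1)
u=px(W(.036,.029,.053))[0]; cv2.circle(im,tuple(int(q) for q in (u-[310,160])*6),4,(0,0,255),-1)
cv2.imwrite("pics/rail3b.png",im)
E
```

```text
0.00367777034381678 [0.6441182  0.04502233 0.08596937] [ 1.79981269e+02 -9.82858778e-02  9.46411338e+00] [-0.1470239   0.22830103  0.00358061]
tip 0.053 (array([376., 232.]), np.float64(0.946))
tip 0.058 (array([376., 229.]), np.float64(0.942))
tip 0.061 (array([376., 228.]), np.float64(0.941))
tip 0.08 (array([377., 220.]), np.float64(0.928))
```

View pics/rail3b.png

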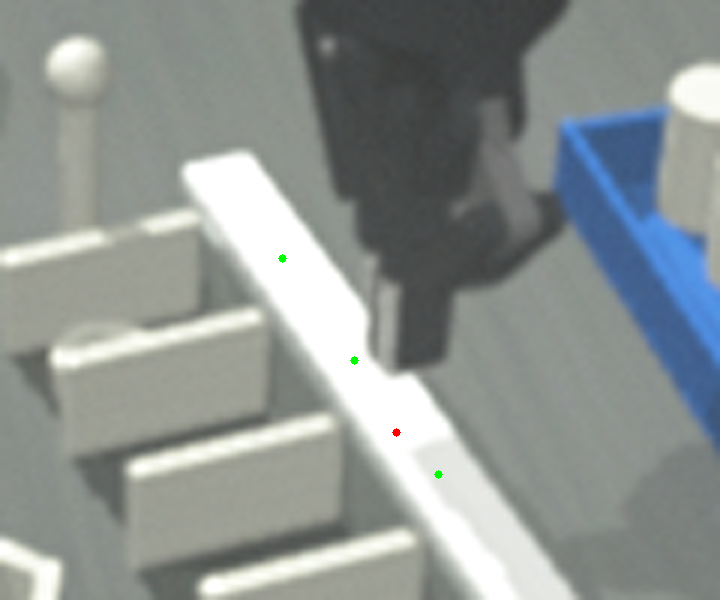

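The red dot marks where the tip should be, at crop (396,432), but the visible fingertip ends at about (415,370), so it is higher than assumed. Depth will give its real height.

```bash
python3 - <<'E'
from h import *
from station import robot
S=robot.snapshot("side"); print(robot.state()["eef_pos"],robot.state()["time"])
v,u=np.mgrid[0:480,0:640]; d=S["depth"]; K=S["camera_matrix"]
c=np.stack([(u-K[0,2])/K[0,0]*d,(v-K[1,2])/K[1,1]*d,d],-1); X=(c-S["t"])@S["R"]
lo=np.c_[L(X[...,:2].reshape(-1,2)),X[...,2].ravel()]; col=S["color"].reshape(-1,3).max(1)
m=(d.ravel()>0)&(abs(lo[:,0]-.036)<.03)&(abs(lo[:,1]-.029)<.04)&(lo[:,2]>.062)&(lo[:,2]<.16)
q=lo[m]
for z in np.arange(.06,.15,.006):
    k=q[(q[:,2]>=z)&(q[:,2]<z+.006)]
    if len(k):print(z.round(3),len(k),k.min(0).round(3),k.max(0).round(3))
r=lo[(abs(lo[:,1]+.06)<.03)&(abs(lo[:,0]-.036)<.009)&(lo[:,2]>.04)&(d.ravel()>0)]
print("rail z",np.median(r[:,2]))
E
```

```text
[0.64379893 0.04497264 0.08547063] 10.1083
0.102 15 [0.028 0.021 0.104] [0.049 0.032 0.108]
0.108 27 [0.026 0.016 0.108] [0.045 0.034 0.114]
0.114 40 [0.026 0.014 0.114] [0.044 0.035 0.12 ]
0.12 45 [0.026 0.014 0.12 ] [0.044 0.036 0.126]
0.126 42 [0.026 0.014 0.126] [0.049 0.034 0.132]
0.132 39 [0.026 0.013 0.132] [0.045 0.034 0.137]
0.138 23 [0.026 0.012 0.138] [0.042 0.038 0.144]
0.144 26 [0.023 0.002 0.145] [0.046 0.058 0.15 ]
rail z 0.39842707173810343
```

The depth puts the tip about 19 mm above the TCP, not 8 mm below it. So nothing has been touched yet, and the count can start cleanly, this time guarded by force.

```bash
python3 - <<'E'
from h import *
from station import robot
F=lambda:np.mean([robot.state()["force"][2]])
robot.move_linear(W(.036,.029,.1),.2);robot.move_linear(W(.036,.145,.1),.2)
for y in(.145,.087,.029):
    if y<.14: robot.move_linear(W(.036,y,.065),.15)
    for z in(.046,.041,.038,.035,.0325,.030):
        robot.move_linear(W(.036,y,z),.06); robot.pause(.05); s=robot.state(); f=F()
        if f>3.2:break
    print(y,z,np.round(s["eef_pos"],4),round(f,2))
    if f<3.2: print("no contact");break
    if y==.029: v=robot.snapshot("side"); cv2.imwrite("pics/rail3c.png",cv2.resize(v["color"][160:260,310:430,::-1],None,fx=4,fy=4))
    robot.move_linear(W(.036,y,.065),.15)
print(robot.state()["time"])
E
```

```text
0.145 0.038 [0.6246 0.1594 0.0381] 3.55
0.087 0.038 [0.6342 0.1023 0.0381] 4.3
0.029 0.038 [0.6438 0.045  0.0382] 3.73
17.1417
```

View pics/rail3c.png

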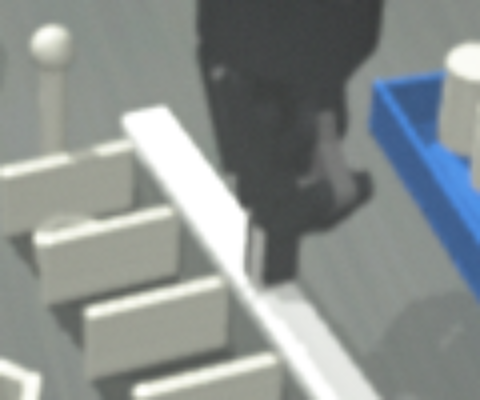

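The tip is pressing the rail above gap 3 at crop (270,275), and all three presses read 3.5–4.3 N in order. Next I nudge the nut about 10 mm sideways to gap 3's line, then look.

```bash
python3 - <<'E'
from h import *
from station import robot
def st(n): s=robot.state(); print(n,L(s["eef_pos"][:2]).round(4),round(s["eef_pos"][2],4),np.round(s["force"],2))
robot.move_linear(W(-.09,.083,.075),.2)
robot.move_linear(W(-.09,.083,0),.12); robot.move_linear(W(-.09,.083,-.0105),.04); st("down")
robot.move_linear(W(-.09,.0615,-.0105),.05); st("pushed")
robot.move_linear(W(-.09,.075,-.0105),.15)
robot.move_linear(W(-.09,.09,.08),.2)
robot.move_linear(W(-.15,.10,.12),.2)
for n in("top","side"):
    s=robot.snapshot(n); np.savez(f"pics/{n}1.npz",**s)
    cv2.imwrite(f"pics/{n}1.png",s["color"][:,:,::-1])
    x,y=(333,247) if n=="top" else(309,262)
    try:
        c,r,h=nut(s,(x-22,y-15,x+25,y+20),thr=170); l=(h-c)@Rk; an=np.arctan2(l[:,1],l[:,0]); ra=np.hypot(*l.T)
        print(n,L(c).round(4),round(r,1),np.degrees(np.angle(np.sum((ra-ra.mean())*np.exp(6j*an)))/6).round(1))
    except Exception as e: print(n,e)
cv2.imwrite("pics/v1.png",np.hstack([cv2.resize(cv2.imread("pics/top1.png")[150:310,220:420],(400,320)),cv2.resize(cv2.imread("pics/side1.png")[160:320,210:410],(400,320))]))
print(robot.state()["time"])
E
```

```text
down [-0.0901  0.083 ] -0.0106 [ 0.53 -0.01 -0.31]
pushed [-0.09    0.0613] -0.0105 [-0.26 -0.31  0.32]
top max() iterable argument is empty
side [-0.0913  0.0299] 21.7 0.0
21.2167
```

View pics/v1.png

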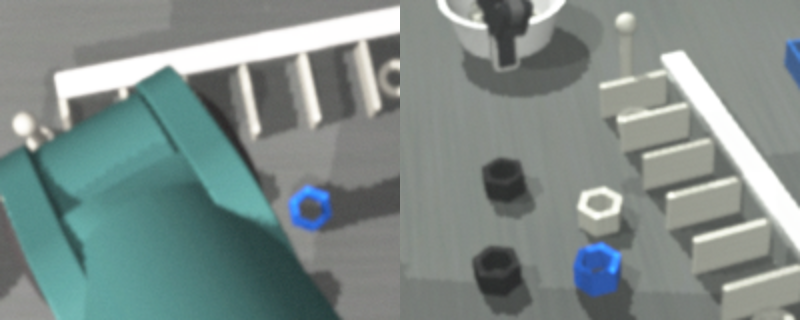

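The side view shows the nut flat at panel (600,210), in line with gap 3 (rack y = 30 mm) with a corner facing the rack. The arm hides it in the top view. Now I push it in with slightly opened fingers as a cradle.

```bash
python3 - <<'E'
from h import *
from station import robot
def st(n): s=robot.state(); print(n,L(s["eef_pos"][:2]).round(4),round(s["eef_pos"][2],4),np.round(s["force"],2))
robot.command_gripper(.11); print(robot.state()["gripper_width"])
robot.move_linear(W(-.138,.0295,.08),.2)
robot.move_linear(W(-.138,.0295,0),.15); robot.move_linear(W(-.138,.0295,-.0105),.04); st("down")
robot.move_linear(W(-.06,.029,-.0105),.06); st("mid")
robot.move_linear(W(-.034,.029,-.0105),.05); st("in")
robot.move_linear(W(-.06,.029,-.0105),.1)
robot.move_linear(W(-.10,.029,.12),.2)
robot.move_linear(W(-.17,-.15,.2),.3)
ims=[]
for n,(x,y) in(("top",(328,205)),("side",(350,240))):
    s=robot.snapshot(n); np.savez(f"pics/{n}2.npz",**s)
    ims.append(cv2.resize(s["color"][y-70:y+90,x-100:x+100,::-1],(400,320)))
cv2.imwrite("pics/v2.png",np.hstack(ims)); print(robot.state()["time"])
E
```

```text
0.11072635819189795
down [-0.1381  0.0295] -0.0106 [-0.06 -0.4   0.87]
mid [-0.0602  0.029 ] -0.0105 [ 0.44 -0.05  0.68]
in [-0.0341  0.0291] -0.0106 [-0.23 -0.31 -0.75]
27.4333
```

View pics/v2.png

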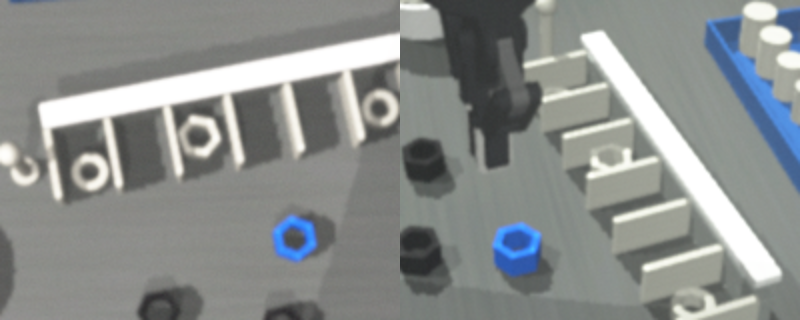

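The nut lies in the third gap from the post, at top panel (200,136), and the spacers and look-alikes have not moved. I check its depth with one ray and hand in.

```bash
python3 - <<'E'
from h import *
from station import robot
T=dict(np.load("pics/top2.npz")); p=L(ray(T,(328,203),.022)[0]); print(p)
if p[0]>-.015 and abs(p[1]-.029)<.01: print(robot.finish_job())
E
```

```text
[-0.00458571  0.03039124]
the job is handed in; nothing more can be done
None
```

The job is handed in: I touched the rail above gaps 1, 2 and 3 in order, counting from the tall post, and pushed the steel nut fully into gap 3 (centre about 35 mm past the mouth) without lifting it, by about 27 s of the 56 s allowed.

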